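# Shut and lock the sandwich press

### The job

Close the open sandwich press so that its upper shell sits edge to edge on the lower one all the way home, and only then push the hold-down lever at its side fully down across the shut lid to lock it. Let go, and leave the exhaust switch and everything else on the counter where it is.

Things in the scene. Friction and masses are not known exactly. Their poses are not given: they have to be found in the camera images.
- press: Sandwich press, cast aluminium on a 215 x 215 mm steel base plate, fixed (does not slide). Origin: centre of its underside, on the counter; z up; x runs from the handle side (-x, towards the robot) to the hinge side (+x); y to the left.
- lower_rim (a point): Centre of the lower shell's mouth, level with its rim, 50 mm above the counter. The lower shell is an open tray 180 (x) x 190 (y) mm, wall 7 mm. The upper shell (lid) is the same tray upside down, 30 mm deep; shut, its rim meets this rim all round and its flat top is 80 mm above the counter.
- lid_body (a joint): Lid opening angle, rad: 0 shut with the rims edge to edge, growing as the lid swings up and away from the robot; starts at 0.95 to 1.35, range 0 to 1.8. The hinge is stiff by friction: the lid stays where it is left; it takes about 2 to 5 N at the handle to swing it shut.
- lid_hinge (a point): Centre of the lid's hinge pin, at (100, 0, 50) mm in the press frame; the pin runs along the press's y axis. Its axes turn with the lid (parallel to the press's when the lid is shut).
- lid_handle (a point): Middle of the lid handle's upper (outer) face, 209 mm from the hinge along the lid's own -x and 23 mm along the lid's own z; the axes turn with the lid: z is the outward normal of the lid's top. The handle is a black flat bar 40 (x) x 110 (y) x 18 mm thick, mid-front of the lid; shut, its top is 73 mm above the counter.
- lever_body (a joint): Hold-down lever angle, rad: 0 is fully down, lying level across the shut lid and pointing to the press's +y; 1.57 is upright; more leans outward, away from the lid. Starts at 1.5 to 1.9, range 0 to 2.2. Held by friction (stays where left); about 1 to 3 N at the grip moves it. Lever and lid do not collide, but the lever may not be brought below 1.0 while the lid is open.
- lever_hinge (a point): Lever pivot, on a bracket at the press's right side, at (-40, -125, 88) mm in the press frame; its pin runs along the press's x axis. Axes turn with the lever.
- lever_grip (a point): Axis centre of the lever's black cross grip (cylinder 22 mm in diameter, 40 mm long along the press's x), 112 mm from the pivot along the lever's own y and 3 mm along its own z. The lever is a flat steel bar 16 mm wide and 11 mm thick. When fully down the grip's centre is 91 mm above the counter.
- jar: White ceramic jar with lid, 84 mm in diameter, 120 mm tall, 0.6 kg, standing beyond the lever to the right of the press. Leave alone. Origin: centre of its underside.
- cup_a: Steel cup, 72 mm wide, 85 mm tall. Leave alone. Origin: centre of its underside.
- cup_b: Second steel cup, the same size. Leave alone. Origin: centre of its underside.
- bowl: Steel bowl, 110 mm wide, 45 mm tall. Leave alone. Origin: centre of its underside.
- tin: Aluminium tin, 70 mm in diameter, 100 mm tall. Leave alone. Origin: centre of its underside.
- spoon: Steel spoon 170 mm long lying to the left of the press. Leave alone. Origin: on the counter under its middle; it lies along its x.
- vials: Wooden rack 60 x 170 mm with four corked glass vials, 101 mm tall, behind the press. Leave alone. Origin: centre of its underside.
- exhaust (a joint): Small white toggle switch of the exhaust fan, 35 mm lever on a low housing in front of the press to the right; 0 as it starts, grows as it is flipped away from the robot, to 0.8. Leave alone.

How it is judged:
On the way, in this order (a step that is already met when the one before it is completed fails the run):
1. the lid is shut, its rim on the lower shell's rim (under 0.03 rad), the lever not yet down (value of joint lid_body below 0.03 rad and velocity of joint lid_body between -0.05 and 0.05 rad/s and value of joint lever_body above 1 rad), for 0.2 s.
2. the lever is pushed fully down across the shut lid (value of joint lid_body below 0.03 rad and velocity of joint lid_body between -0.05 and 0.05 rad/s and value of joint lever_body below 0.08 rad), for 0.2 s.
At the end, for the whole second after the job is handed in: The lid is shut to within 0.03 rad (about 6 mm at the handle) and the lever is down to within 0.08 rad of level, both at rest (all of step 2 and velocity of joint lever_body between -0.05 and 0.05 rad/s); the robot touches nothing.
It fails at once if the lever is brought down (below 1.0 rad) while the lid is open by more than 0.1 rad (value of joint lever_body below 1 rad and value of joint lid_body above 0.1 rad).
It fails at once if a bystander is shifted more than 30 mm or knocked over (distance of any of jar, cup_a, cup_b, bowl, tin, spoon, vials from where it was at the start of the episode above 0.03 m or angle between any of jar, cup_a, cup_b, bowl, tin, spoon, vials's own z axis and vertical above 0.5 rad).
It fails at once if the exhaust switch is flipped (over 0.3 rad) (value of joint exhaust above 0.3 rad).
It also fails if it takes over 51 s, if anything falls off the work surface, if the arm or the gripper's body presses on something with over 40 N, if the wrist force passes 120 N, or if a joint passes its speed limit or range.

### The arm

A 6-joint arm with a two-finger parallel gripper is mounted at the origin on the work surface. World frame = base frame: x ahead of the robot, y to its left, z up, the work surface at z = 0. Lengths are in m, angles in rad, forces in N, time in s.
With the tool pointing down it reaches from about 0.25 to 0.775 m from the base axis. Payload 4 kg.
Tool frame: the origin (TCP) lies midway between the tips of the shut fingers; the grasp point (between the pads) lies 19 mm behind it; z points along the fingers, y is the direction in which the jaws open and shut (so a half turn about z gives the same grasp; the last joint's range is limited). The gripper opens to 94 mm and grips with 3 to 60 N. Pads are 16 mm wide; open, the fingers measure 119 mm over their backs; the gripper's body (75 mm by 177 mm) begins 78 mm behind the grasp point.
Start: joints at [1.221, 0.087, 1.371, -0, 1.684, -0.103], TCP at [0.134, 0.533, 0.206] pointing down, gripper open.
Joint ranges: [-3.1, 3.1], [-0.76, 2.03], [0.27, 2.55], [-1.08, 4.22], [0.17, 2.65], [-2.57, 2.57]. Speed limits (rad/s): [2.79, 2.79, 3.14, 3.14, 3.14, 3.14].

### API

Orientations are given as [roll, pitch, yaw] about the fixed x, y, z axes, in that order (R = Rz(yaw) Ry(pitch) Rx(roll)).
In Python, from bench import robot, cams gives the robot as it stands.
- The arm moves only by the tool step_arm, never from a script. Its argument "plan" is a list that holds one entry, the list of rows, each a list of 5 numbers: the shift along the world's x, y, z in mm, then the turn about the world's z in rad, then the opening in per cent of the stroke, from 0 (shut) to 100 (fully open). In form: [[[tx, ty, tz, turn, fingers], ...]]. A call has 1 to 8 rows; each row is the pose to reach, as a shift and turn from the pose commanded when the call began; what a row does not reach only later rows make up. A row lasts 1/12 s, in which the tool goes at most 41.7 mm and 7.16 degrees, less where a joint would pass 70% of its speed; a pose out of reach is approached as far as the arm can. A call with a gripper value outside its range is refused whole. The fingers move at their own pace and stop on an object; the grip force is fixed at half the most. Time passes only in rows, so rows that repeat a pose let the fingers close. It gives the time, the measured TCP pose, the force and the opening at its end, in the units of the state.
- robot.get_obs(): the state, without advancing time (a new reading comes with each control period).
- cams.snapshot(name): name is "scene" or "side" or "wrist"; returns a dict with "frame" (420x560x3 uint8, red, green, blue), "camera_matrix" (3x3 intrinsics, pixels), "origin" and "attitude" of the camera in the world; the wrist camera has in their place "T_tool_cam" (4x4, takes a point from camera to tool coordinates, whose origin is the TCP and whose axes are the flange's). Camera axes: x right, y down, z forward; pixel columns grow to the right and rows downward; lengths in m; the calibration is good to about 2 mm. The wrist camera is an equidistant fisheye: a pixel r from the principal point sees the ray r / f radians off the axis. A picture is of the moment at which its call begins: read the wrist's pose just before it. There is no depth.
- robot.close_job(): hands the job in, once; it reports no verdict.
The state is a dict: "time": time; "joint_positions": joint angles; "qvel": joint speeds; "joint_torque": joint torques, N m; "tool_pos": TCP position; "ee_rot": TCP orientation; "wrist_force": force on the tool from outside, world axes, zero at the start; "wrist_torque": the same for the moment, N m; "width": finger opening in m.
Only numpy, scipy, OpenCV 4.12 (cv2) and the standard library are available. Lean on these libraries where they do the work, as an engineer would, in place of code of your own. Each camera call takes 0.05 s, during which the arm holds its last target. There are 200 camera calls.

## Working session

There is one attempt and no reset: what is moved stays moved. The work goes in short steps, Python scripts to look and compute and a tool call to move; the robot and the scene stay as the last step left them, time stands still between calls to the robot, and variables do not carry over. Pictures are saved under pics/ and viewed, about 8 in all and at most 12, crops included, and the job is handed in when it is done.

Besides the shell and the picture viewer there is one more tool, called after "Call:" as name(argument=value, ...), one argument or row to a line, values as JSON. step_arm: Moves the arm, as the interface text tells. Its arguments: {"type":"object","properties":{"plan":{"type":"array"}},"required":["plan"]}

```bash
mkdir -p pics
cat > h.py <<'E'
import numpy as np, cv2
from bench import robot, cams
def snap(n,f):
    s=cams.snapshot(n); cv2.imwrite('pics/'+f,s['frame'][:,:,::-1]); np.savez('pics/'+f+'.npz',**{k:np.array(v) for k,v in s.items()}); return s
def load(f): return np.load('pics/'+f+'.npz')
def ray(s,u,v):
    d=np.linalg.inv(s['camera_matrix'])@[u,v,1]; R=np.array(s['attitude']); return np.array(s['origin']),R@d
def plane(s,u,v,z):
    o,d=ray(s,u,v); return o+d*(z-o[2])/d[2]
def tri(s1,p1,s2,p2):
    o1,d1=ray(s1,*p1);o2,d2=ray(s2,*p2)
    t=np.linalg.lstsq(np.c_[d1,-d2],o2-o1,rcond=None)[0];a=o1+t[0]*d1;b=o2+t[1]*d2
    return (a+b)/2,np.linalg.norm(a-b)
def proj(s,P):
    R=np.array(s['attitude']);c=np.array(s['camera_matrix'])@(R.T@(np.array(P)-s['origin']));return c[:2]/c[2]
E
python3 -c "
from h import *
a=snap('scene','a.png');b=snap('side','b.png')
cv2.imwrite('pics/ab.png',np.vstack([a['frame'],b['frame']])[:,:,::-1])
for s in(a,b):print(s['origin'],np.shape(s['attitude']),s['attitude'],s['camera_matrix'])
print(robot.get_obs())"
```

```text
[1.19678606 0.62509782 0.81964716] (3,) [-2.23086618 -0.01745533  2.38506619] [[447.55066794   0.         276.66032333]
 [  0.         447.55066794 221.84767441]
 [  0.           0.           1.        ]]
[0.0511775  0.94247786 1.40577024] (3,) [-2.43334377 -0.0162849  -2.66099836] [[508.30864491   0.         276.30371063]
 [  0.         508.30864491 210.67034819]
 [  0.           0.           1.        ]]
{'time': 0.1, 'joint_positions': array([ 1.22090933e+00,  8.78848006e-02,  1.37208237e+00,  6.30254652e-06,
        1.68361194e+00, -1.03090362e-01]), 'qvel': array([-3.05178409e-04, -2.27970009e-03, -4.16553843e-03,  7.02540537e-04,
        4.43332926e-05, -3.46048223e-04]), 'joint_torque': array([ 1.44445872e-03, -3.41254234e+01, -3.03301549e+01,  7.19201728e-02,
        3.04137392e-02, -8.90265687e-05]), 'tool_pos': array([0.13419176, 0.53287025, 0.20442973]), 'ee_rot': array([-3.13961739e+00, -2.10652723e-04,  2.89479652e+00]), 'wrist_force': array([ 0.08253999, -0.09157574,  0.66456945]), 'wrist_torque': array([ 0.04102927,  0.00227808, -0.02198167]), 'width': 0.09396551555278088}
```

View pics/a.png

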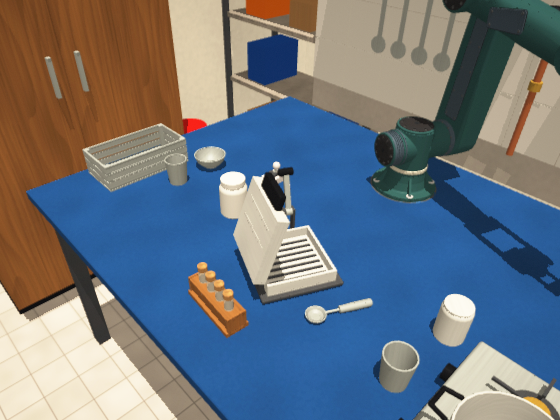

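View pics/b.png

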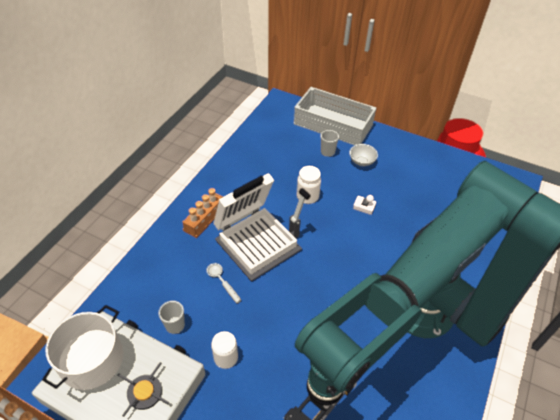

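Both views show the press (scene about (285,250), side about (257,230)) with the lid open and the lever upright. The jar is behind the lever and the exhaust switch is at side (366,204). I'll enlarge both around the press.

```bash
sed -i "s/R=np.array(s\['attitude'\])/R=Rot(s)/g" h.py
cat >> h.py <<'E'
from scipy.spatial.transform import Rotation
def Rot(s): return Rotation.from_euler('xyz',s['attitude']).as_matrix()
E
python3 -c "
from h import *
a=load('a.png');b=load('b.png')
for s in(a,b):print(proj(s,[0,0,0]),proj(s,[.134,.533,.206]))
A=cv2.resize(a['frame'][145:310,215:355],None,fx=3.5,fy=3.5,interpolation=cv2.INTER_CUBIC)
B=cv2.resize(b['frame'][160:285,180:330],None,fx=4,fy=4,interpolation=cv2.INTER_CUBIC)
print(A.shape,B.shape)
cv2.imwrite('pics/A.png',A[:,:,::-1]);cv2.imwrite('pics/B.png',B[:,:,::-1])"
```

```text
[402.74857372 183.75201064] [585.42258446 224.53709074]
[421.69281219 306.72457394] [318.01645189 417.14398559]
(578, 490, 3) (500, 600, 3)
```

View pics/A.png

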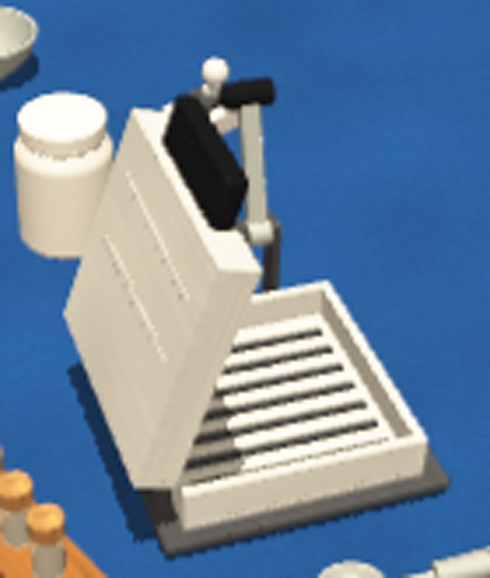

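View pics/B.png

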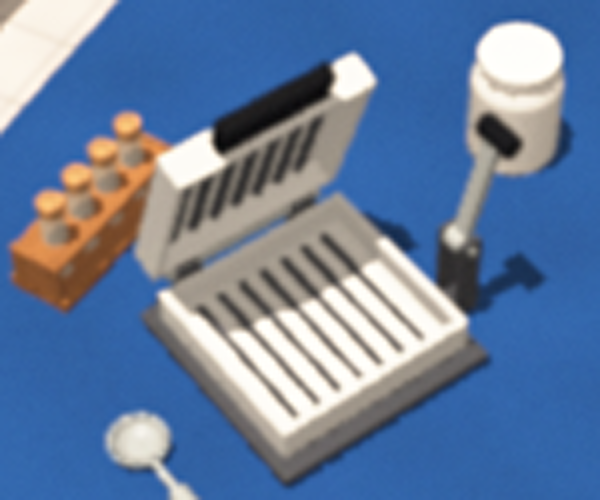

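A shows the rim corners: back-left (183,487), front-left (425,437) and front-right (327,284). It also shows the handle and the grip, the grip at about (247,93). B shows the four rim corners, the handle and the lever grip at (498,135). Next I'll work out positions from these.

```bash
cat > m.py <<'E'
from h import *
a=load('a.png');b=load('b.png')
pa=lambda x,y:(215+x/3.5-.36,145+y/3.5-.36); pb=lambda x,y:(180+x/4-.38,160+y/4-.38)
print('rimA');
for p in[(183,487),(425,437),(327,284)]:print(plane(a,*pa(*p),.05).round(4))
print('rimB');
Q=[plane(b,*pb(*p),.05) for p in[(160,292),(287,443),(468,322),(342,195)]]
for q in Q:print(q.round(4))
Q=np.array(Q);print([np.linalg.norm(Q[i]-Q[(i+1)%4]).round(4) for i in range(4)])
fl=lambda:0
T=lambda n,p,q:print(n,*[np.round(v,4) for v in tri(a,pa(*p),b,pb(*q))])
T('BL',(183,487),(160,292));T('FL',(425,437),(287,443));T('FR',(327,284),(468,322))
T('grip',(247,93),(498,135));T('pivot',(259,231),(457,236))
T('handle outer-edge L',(227,224),(217,140));T('handle outer-edge R',(187,100),(330,75))
T('lid corner R',(135,110),(352,55))
T('lid corner L front',(258,272),(165,160))
E
python3 m.py
```

```text
rimA
[0.6885 0.0724 0.05  ]
[0.5291 0.1515 0.05  ]
[ 0.4537 -0.0154  0.05  ]
rimB
[0.692 0.08  0.05 ]
[0.5226 0.1624 0.05  ]
[ 0.4486 -0.0147  0.05  ]
[ 0.6081 -0.0883  0.05  ]
[np.float64(0.1883), np.float64(0.192), np.float64(0.1757), np.float64(0.188)]
BL [0.6915 0.0784 0.0531] 0.0061
FL [0.5257 0.1534 0.0438] 0.0096
FR [ 0.4499 -0.0182  0.0458] 0.001
grip [ 0.4686 -0.0963  0.1946] 0.0024
pivot [ 0.4845 -0.0629  0.0912] 0.0003
handle outer-edge L [0.6401 0.0569 0.2417] 0.0049
handle outer-edge R [ 0.5881 -0.0327  0.2652] 0.0054
lid corner R [ 0.5945 -0.0805  0.2394] 0.0018
lid corner L front [0.6609 0.1018 0.2451] 0.0141
```

Call:
step_arm(
  plan=[
    [[0,0,60,0,0],[20,-20,125,-0.09,0],[45,-48,125,-0.18,0],[73,-78,125,-0.18,0],[101,-108,125,-0.18,0],[129,-138,125,-0.18,0],[157,-167,125,-0.18,0],[185,-196,125,-0.18,0]],
  ],
)

```text
time: 0.77
tool_pos: [0.308, 0.3484, 0.3304]
ee_rot: [3.141, 0.0, 2.715]
wrist_force: [0.6, 0.7, 0.2]
width: 0.0443
```

Call:
step_arm(
  plan=[
    [[28,-29,0,0,0],[56,-58,0,0,0],[84,-87,0,0,0],[112,-116,0,0,0],[140,-145,0,0,0],[168,-174,0,0,0],[196,-203,0,0,0],[224,-232,0,0,0]],
  ],
)

```text
time: 1.43
tool_pos: [0.5321, 0.1162, 0.33]
ee_rot: [-3.141, -0.001, 2.714]
wrist_force: [1.0, -0.2, 0.8]
width: 0.0002
```

Call:
step_arm(
  plan=[
    [[30,-30,0,0,0],[60,-58,0,0,0],[90,-86,0,0,0],[118,-114,0,0,0],[118,-114,0,0,0],[118,-114,0,0,0]],
  ],
)

```text
time: 1.93
tool_pos: [0.6501, 0.0022, 0.3266]
ee_rot: [-3.14, -0.006, 2.712]
wrist_force: [-0.1, 0.4, -0.3]
width: -0.0001
```

```bash
cat > look.py <<'E'
import sys
from h import *
n=sys.argv[1]
o=robot.get_obs();print(o['tool_pos'].round(4),o['ee_rot'].round(3),o['wrist_force'].round(1),o['joint_positions'].round(2))
w=snap('wrist','w%s.png'%n);s=snap('scene','s%s.png'%n);d=snap('side','d%s.png'%n)
S=cv2.resize(s['frame'][125:325,200:350],(450,600),interpolation=cv2.INTER_CUBIC)
D=cv2.resize(d['frame'][110:260,190:360],(510,450),interpolation=cv2.INTER_CUBIC)
W=cv2.resize(w['frame'],(350,262)) 
im=np.zeros((600,800,3),np.uint8);im[:,:450]=S;im[:309,450:]=cv2.resize(D,(350,309));im[320:582,450:]=W
cv2.imwrite('pics/v%s.png'%n,im[:,:,::-1])
E
python3 look.py 1
```

```text
[0.6501 0.0022 0.3266] [-3.14  -0.006  2.712] [-0.1  0.4 -0.3] [-0.08  0.34  0.83  0.    1.98 -1.22]
```

View pics/v1.png

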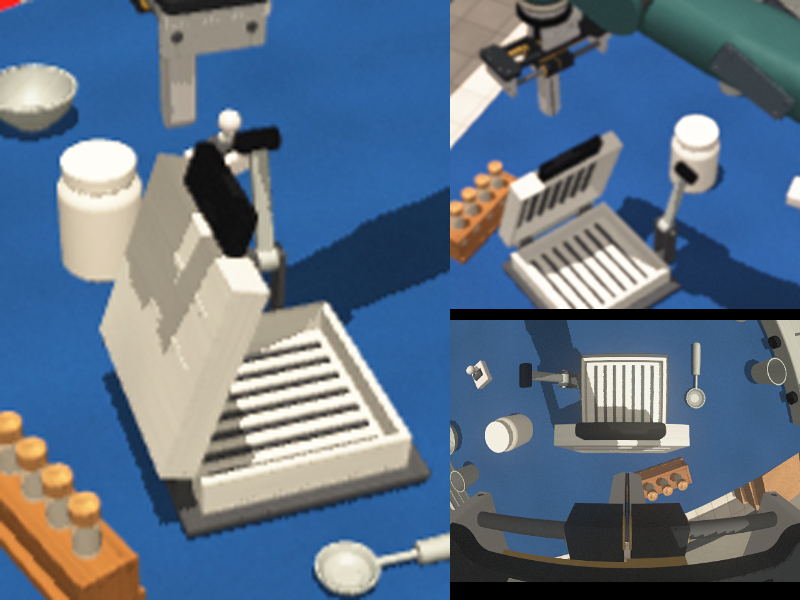

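The picture shows the fingers clear behind the lid and the jaw axis parallel to the lid edge. In the wrist panel the handle spans (576–666, 421–440) and the tip is at (627,475). I'll check the predicted handle points in that picture.

```bash
cat > c.py <<'E'
from h import *
w=load('w1.png');T=w['T_tool_cam'];K=w['camera_matrix']
p=np.array([.6501,.0022,.3266]);R=Rotation.from_euler('xyz',[-3.14,-.006,2.712]).as_matrix()
def wp(P):
    c=T[:3,:3].T@(R.T@(np.array(P)-p)-T[:3,3]);t=np.arctan2(np.hypot(c[0],c[1]),c[2]);u=c[:2]/np.hypot(c[0],c[1])*t*K[0,0]+K[:2,2]
    return (u/1.6+[450,320]).round(1)
yaw=-.43;X=np.array([np.cos(yaw),np.sin(yaw),0]);Y=np.array([-X[1],X[0],0]);Z=np.array([0,0,1])
C=np.array([.570,.033,0])
L=lambda x,y,z:C+X*x+Y*y+Z*z
print('rim FR FL',wp(L(-.09,-.095,.05)),wp(L(-.09,.095,.05)),'grip',wp([.4686,-.0963,.1946]),'tcp',wp(p))
for th in(1.1,1.2,1.3):
    f=lambda r,y,h:wp(L(.1-r*np.cos(th)+h*np.sin(th),y,.05+r*np.sin(th)+h*np.cos(th)))
    print(th,'handle outer R,L',f(.229,-.055,.023),f(.229,.055,.023),'inner',f(.229,0,.005),'lid topcorner',f(.19,-.095,.03),f(.19,.095,.03))
im=cv2.resize(w['frame'][120:240,120:430],None,fx=2.5,fy=2.5)
g=w['frame'].max(2)<45
n,_,st,ce=cv2.connectedComponentsWithStats(g[140:220,150:400].astype(np.uint8))
for i in range(1,n):
    if st[i,4]>60:print((st[i,:2]+[150,140])/1.6+[450,320],st[i,2:4]/1.6)
E
python3 c.py
```

```text
rim FR FL [582.9 357.5] [667.6 357.3] grip [526.9 375.4] tcp [627.7 481.1]
1.1 handle outer R,L [577.6 406.5] [669.2 406.4] inner [623.3 392.5] lid topcorner [556.3 423.8] [691.8 423.8]
1.2 handle outer R,L [576.7 425.1] [669.9 425.1] inner [623.2 410. ] lid topcorner [555.9 437.4] [692.1 437.5]
1.3 handle outer R,L [576.6 444.5] [669.9 444.7] inner [623.1 429. ] lid topcorner [556.2 451. ] [691.8 451.3]
```

Call:
step_arm(
  plan=[
    [[9,-4,-10,0,0],[9,-4,-35,0,0],[9,-4,-55,0,0],[9,-4,-63,0,0],[9,-4,-63,0,0],[9,-4,-63,0,0]],
  ],
)

```text
time: 2.58
tool_pos: [0.6579, 0.0006, 0.2679]
ee_rot: [3.141, 0.0, 2.716]
wrist_force: [0.7, -0.0, 0.2]
width: 0.0003
```

```bash
python3 -c "
from h import *
o=robot.get_obs();p=o['tool_pos'];print(p,o['wrist_force'])
yaw=-.43;X=np.array([np.cos(yaw),np.sin(yaw)]);H=np.array([.57,.033])+.1*X
for th in np.r_[1.27:-.01:-.08]:
    x=-.218*np.cos(th)+.023*np.sin(th)+.008;z=.05+.218*np.sin(th)+.023*np.cos(th)
    print(round(th,2),(np.r_[H+x*X,z]*1000-p*1000).round())
"
```

```text
[6.57880426e-01 6.36876514e-04 2.67853306e-01] [ 0.68471047 -0.02952789  0.18473558]
1.27 [-28.   5.  -3.]
1.19 [-44.  12.  -7.]
1.11 [-59.  19. -12.]
1.03 [-74.  26. -19.]
0.95 [-88.  32. -27.]
0.87 [-102.   39.  -36.]
0.79 [-114.   44.  -47.]
0.71 [-126.   50.  -58.]
0.63 [-138.   55.  -71.]
0.55 [-148.   60.  -84.]
0.47 [-157.   64.  -99.]
0.39 [-165.   68. -114.]
0.31 [-172.   71. -129.]
0.23 [-178.   74. -146.]
0.15 [-183.   76. -163.]
0.07 [-186.   77. -180.]
```

Call:
step_arm(
  plan=[
    [[-14,2,-3,0,0],[-24,4,-3,0,0],[-34,8,-5,0,0],[-44,12,-7,0,0],[-52,16,-9,0,0],[-59,19,-12,0,0],[-66,22,-15,0,0],[-74,26,-19,0,0]],
  ],
)

```text
time: 3.25
tool_pos: [0.5848, 0.0261, 0.2509]
ee_rot: [3.14, 0.005, 2.715]
wrist_force: [0.6, -0.4, 2.7]
width: 0.0003
```

```bash
python3 look.py 2
```

```text
[0.5848 0.0261 0.2509] [3.14  0.005 2.715] [ 0.6 -0.4  2.7] [-0.05  0.16  1.2  -0.    1.78 -1.2 ]
```

View pics/v2.png

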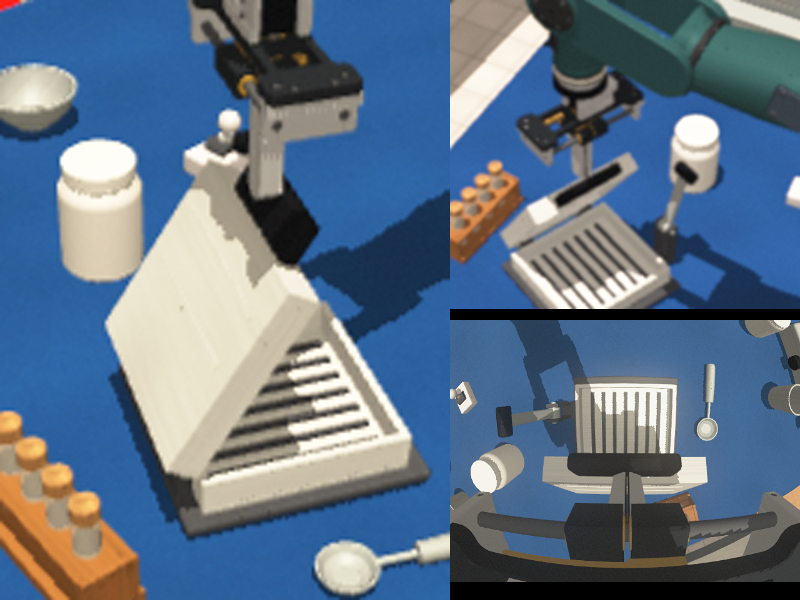

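The finger bears on the handle's outer face at scene (265,190). The lid is following and stands at about 1.0 rad, so I'll carry on along the arc.

Call:
step_arm(
  plan=[
    [[-14,6,-8,0,0],[-28,13,-17,0,0],[-40,18,-28,0,0],[-52,24,-39,0,0],[-58,26,-45,0,0],[-64,29,-52,0,0],[-69,31,-58,0,0],[-74,34,-65,0,0]],
  ],
)

```text
time: 4.07
tool_pos: [0.5105, 0.0598, 0.1836]
ee_rot: [3.141, 0.001, 2.715]
wrist_force: [0.8, -1.2, 0.1]
width: 0.0005
```

Call:
step_arm(
  plan=[
    [[-5,2,-7,0,0],[-9,4,-15,0,0],[-13,6,-22,0,0],[-17,8,-30,0,0],[-21,9,-37,0,0],[-24,11,-45,0,0],[-27,12,-53,0,0],[-30,14,-62,0,0]],
  ],
)

```text
time: 4.73
tool_pos: [0.4798, 0.074, 0.1207]
ee_rot: [-3.142, 0.0, 2.715]
wrist_force: [0.3, -1.0, 0.4]
width: 0.0006
```

Call:
step_arm(
  plan=[
    [[-3,1,-8,0,0],[-5,2,-17,0,0],[-7,2,-25,0,0],[-8,3,-34,0,0],[-8,3,-40,0,0],[-8,3,-45,0,0],[-8,3,-48,0,0],[-8,3,-48,0,0]],
  ],
)

```text
time: 5.4
tool_pos: [0.4723, 0.077, 0.0735]
ee_rot: [3.142, 0.0, 2.715]
wrist_force: [0.0, 0.7, 0.4]
width: 0.001
```

Call:
step_arm(
  plan=[
    [[0,0,-2,0,0],[0,0,-4,0,0],[0,0,-5,0,0],[0,0,-6,0,0],[0,0,-6,0,0],[0,0,-6,0,0]],
  ],
)

```text
time: 5.9
tool_pos: [0.4728, 0.077, 0.073]
ee_rot: [3.141, 0.002, 2.715]
wrist_force: [-10.2, -0.4, 24.1]
width: 0.0005
```

```bash
python3 look.py 3
```

```text
[0.4728 0.077  0.073 ] [3.141e+00 2.000e-03 2.715e+00] [-10.2  -0.4  24.1] [ 0.04 -0.01  1.74 -0.    1.41 -1.1 ]
```

View pics/v3.png

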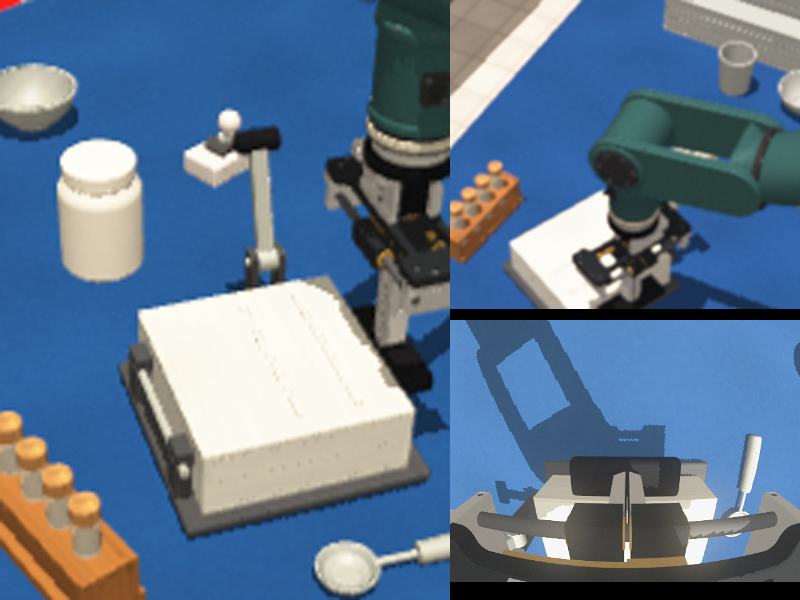

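The lid is down on the rim all round. The handle top is at 73 mm and gives 24 N of reaction, so it is home, and the lever is still upright. I'll lift off and go over to the outer side of the lever.

Call:
step_arm(
  plan=[
    [[0,0,10,0,0],[0,0,45,0,0],[0,0,86,0,0],[0,0,127,0,0],[0,0,168,0,0],[0,0,209,0,0],[0,0,234,0,0],[-4,-35,234,0,0]],
  ],
)

```text
time: 6.72
tool_pos: [0.4711, 0.0454, 0.3088]
ee_rot: [3.134, 0.012, 2.722]
wrist_force: [0.5, -0.4, -0.1]
width: 0.0002
```

Call:
step_arm(
  plan=[
    [[-4,-40,0,0,0],[-8,-80,0,0,0],[-12,-120,0,0,0],[-17,-160,0,0,0],[-21,-179,0,0,0],[-21,-179,0,0,0]],
  ],
)

```text
time: 7.22
tool_pos: [0.4466, -0.1408, 0.3008]
ee_rot: [-3.14, -0.0, 2.708]
wrist_force: [1.5, 0.5, 0.5]
width: 0.0006
```

```bash
python3 look.py 4
```

```text
[ 0.4466 -0.1408  0.3008] [-3.14  -0.     2.708] [1.5 0.5 0.5] [-0.43 -0.09  1.36 -0.    1.87 -1.56]
```

View pics/v4.png

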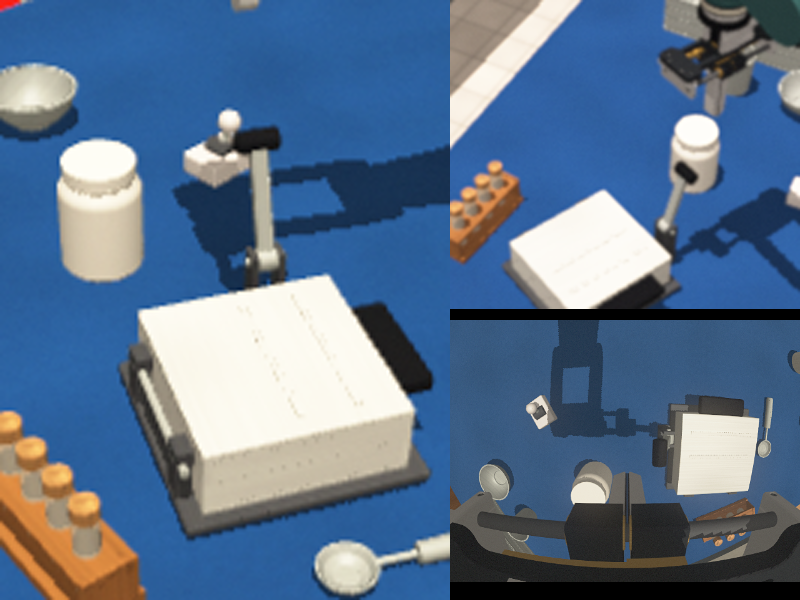

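The lid stays shut, and the grip is at wrist panel (660,454), to the right of the fingers. I'll check its position and the jar's before descending.

```bash
python3 -c "
from h import *
w=load('w4.png');T=w['T_tool_cam'];K=w['camera_matrix']
p=np.array([.4466,-.1408,.3008]);R=Rotation.from_euler('xyz',[-3.14,0,2.708]).as_matrix()
X=np.array([np.cos(.43),-np.sin(.43)]);Y=np.array([-X[1],X[0]]);C=np.array([.57,.033])
def g(u,v,z):
    d=np.array([(u-450)*1.6,(v-320)*1.6])-K[:2,2];r=np.hypot(*d);t=r/K[0,0];q=R@T[:3,:3]@np.r_[d/r*np.sin(t),np.cos(t)];o=p+R@T[:3,3]
    P=o+q*(z-o[2])/q[2];e=P[:2]-C;print(P.round(4),'press',(e@X).round(4),(e@Y).round(4))
g(660,454,.195);g(660,441,.195);g(660,467,.195);g(592,488,.12);g(608,470,.12)
e=p[:2]-C;print('tcp',e@X,e@Y)
"
```

```text
[ 0.469  -0.0987  0.195 ] press -0.0369 -0.1618
[ 0.451  -0.0912  0.195 ] press -0.0564 -0.1625
[ 0.4878 -0.1063  0.195 ] press -0.0167 -0.1609
[ 0.5021 -0.2435  0.12  ] press 0.0535 -0.2796
[ 0.4812 -0.1975  0.12  ] press 0.0154 -0.2465
tcp -0.039714228047683944 -0.20942010431325964
```

The grip sits 47 mm to the +y' side of the TCP and is in line with it in x'. At z = 0.183 the fingers pass over the 120 mm jar. I'll descend and push.

Call:
step_arm(
  plan=[
    [[0,0,-35,0,0],[0,0,-70,0,0],[0,0,-105,0,0],[0,0,-117,0,0],[0,0,-117,0,0]],
  ],
)

```text
time: 7.78
tool_pos: [0.4454, -0.1347, 0.1807]
ee_rot: [3.141, -0.008, 2.717]
wrist_force: [-0.1, 0.4, 0.1]
width: 0.0008
```

Call:
step_arm(
  plan=[
    [[5,11,0,0,0],[10,22,0,0,0],[15,33,0,0,0],[20,44,0,0,0],[26,57,0,0,0],[32,70,0,0,0],[37,80,0,0,0],[41,90,0,0,0]],
  ],
)

```text
time: 8.45
tool_pos: [0.4896, -0.0463, 0.1867]
ee_rot: [3.141, 0.004, 2.716]
wrist_force: [-0.4, -0.9, 0.4]
width: 0.0005
```

```bash
python3 look.py 5
```

```text
[ 0.4896 -0.0463  0.1867] [3.141 0.004 2.716] [-0.4 -0.9  0.4] [-0.21 -0.04  1.54 -0.    1.64 -1.35]
```

View pics/v5.png

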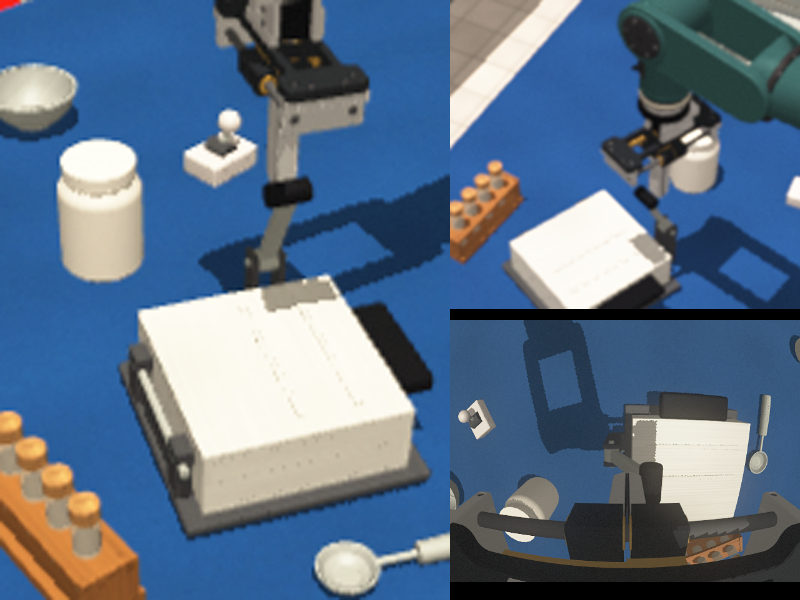

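The finger is pushing the grip inward at scene (285,190). The lever stands at about 1.1 rad and the lid is still shut, so I'll continue along the arc.

Call:
step_arm(
  plan=[
    [[4,8,-1,0,0],[8,17,-2,0,0],[12,26,-4,0,0],[16,35,-8,0,0],[20,43,-14,0,0],[24,51,-22,0,0],[28,60,-31,0,0],[31,68,-39,0,0]],
  ],
)

```text
time: 9.27
tool_pos: [0.5193, 0.0221, 0.1439]
ee_rot: [-3.141, -0.001, 2.715]
wrist_force: [-0.2, -1.4, 0.4]
width: 0.0006
```

Call:
step_arm(
  plan=[
    [[3,6,-10,0,0],[5,11,-20,0,0],[7,15,-31,0,0],[8,18,-41,0,0],[8,18,-44,0,0],[8,18,-46,0,0],[8,18,-48,0,0],[8,18,-48,0,0]],
  ],
)

```text
time: 9.93
tool_pos: [0.5276, 0.0397, 0.1014]
ee_rot: [3.139, 0.002, 2.715]
wrist_force: [-6.9, 1.2, 16.8]
width: 0.0003
```

```bash
python3 look.py 6
```

```text
[0.5276 0.0397 0.1014] [3.139e+00 2.000e-03 2.715e+00] [-6.9  1.2 16.8] [-0.03  0.08  1.58  0.    1.47 -1.18]
```

View pics/v6.png

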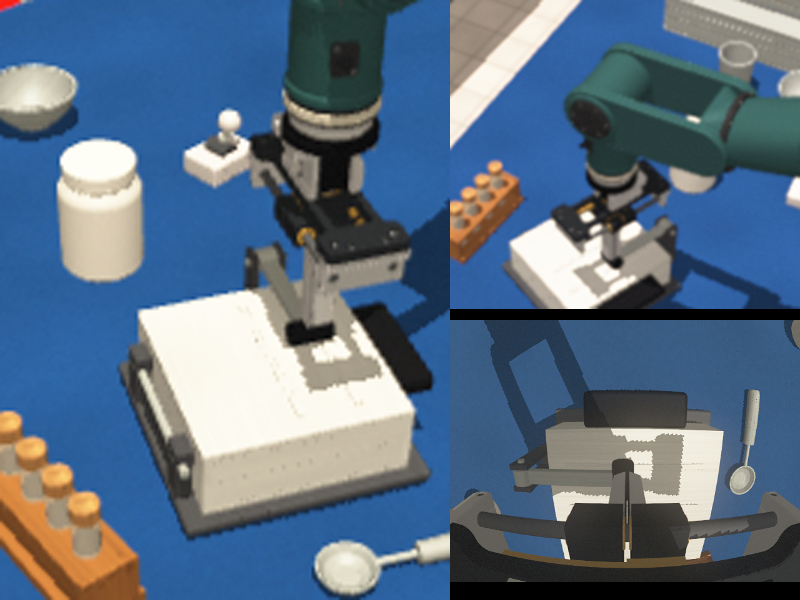

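The lever lies level across the lid. The tip stops at 101 mm (102 expected) with 17 N of reaction. I'll hold briefly, then lift off straight up and check.

Call:
step_arm(
  plan=[
    [[0,0,-1,0,0],[0,0,-1,0,0],[0,0,-1,0,0],[0,0,10,0,0],[0,0,40,0,0],[0,0,80,0,0],[0,0,120,0,0],[0,0,160,0,0]],
  ],
)

```text
time: 10.75
tool_pos: [0.5267, 0.0391, 0.2582]
ee_rot: [-3.141, -0.001, 2.715]
wrist_force: [0.5, -0.3, -0.5]
width: 0.0006
```

Call:
step_arm(
  plan=[
    [[-30,20,20,0,0],[-60,45,40,0,0],[-85,70,40,0,0],[-110,95,40,0,0],[-120,110,40,0,0],[-120,110,40,0,0],[-120,110,40,0,0]],
  ],
)

```text
time: 11.33
tool_pos: [0.407, 0.1494, 0.2973]
ee_rot: [3.141, 0.001, 2.717]
wrist_force: [0.0, -1.0, -0.9]
width: 0.0005
```

```bash
python3 look.py 7
```

```text
[0.407  0.1494 0.2973] [3.141e+00 1.000e-03 2.717e+00] [ 0.  -1.  -0.9] [ 0.22 -0.17  1.44 -0.    1.87 -0.92]
```

View pics/v7.png

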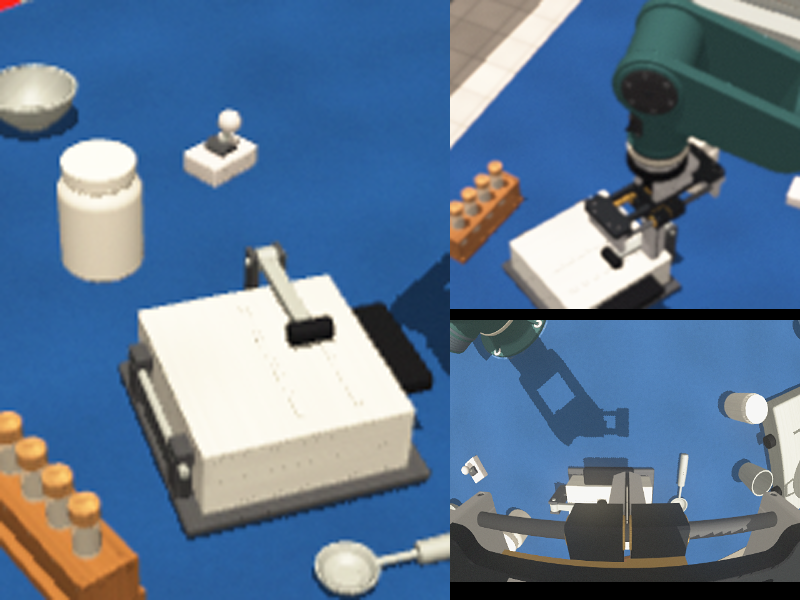

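The lid is shut, the lever lies flat with its grip at scene panel (310,330), and the bystanders and switch look unmoved. I'll make one numeric check of the grip and hand in.

```bash
python3 -c "
from h import *
s=load('s7.png');X=np.array([np.cos(.43),-np.sin(.43)]);Y=np.array([-X[1],X[0]]);C=np.array([.57,.033])
for a in(0,.1,.2):
    y=-.125+.112*np.cos(a)-.003*np.sin(a);z=.088+.112*np.sin(a)+.003*np.cos(a)
    print(a,((proj(s,np.r_[C-.04*X+y*Y,z])-[200,125])*3).round())
a=load('s4.png')['frame'].astype(int);print('switch diff',abs(a-s['frame'])[155:190,258:290].mean())
print(robot.close_job())"
```

```text
0 [312. 330.]
0.1 [313. 319.]
0.2 [313. 307.]
switch diff 23.938988095238095
the job is handed in; nothing more can be done
None
```

I closed the sandwich press, then pushed the hold-down lever fully down across the shut lid, lifted clear and handed the job in at about 11.5 s of the 51 s allowed. No verdict was reported.

- **Lid:** I pushed the handle shut with the closed fingertips. It stopped at 73 mm, the stated shut height, with 24 N of reaction. In the pictures the rims sit together, and the lid stayed shut after I let go.
- **Lever:** I pushed it down from its outer side. The fingertips stopped at 101 mm (102 mm expected) with 17 N. After release, the grip was at (310,330) in the picture, against (312,330) predicted for a lever angle of 0 and (313,319) for 0.1 rad.
- **Release:** the wrist force was about 1 N, close to its zero, with the tool well clear of the press.
- **Bystanders and switch:** the jar, bowl, vials, spoon and switch look unmoved in the before and after pictures. The cups and tin were not compared; they stand well away from where the arm worked.
- **Check that failed:** the automatic picture comparison around the exhaust switch gave a mean difference of 24, so it did not confirm that the switch was unmoved. That window also took in the lever grip and the arm's shadow, both of which moved, so I relied on the pictures.

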